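# Weigh the cheese on the counter balance

## Robot

A 7-joint arm with a two-finger parallel gripper is mounted at the origin on the work surface. World frame = base frame: x ahead of the robot, y to its left, z up, the work surface at z = 0. Lengths are in m, angles in rad, forces in N, time in s.
With the tool pointing down it reaches from about 0.425 to 0.925 m from the base axis. Payload 6.8 kg.
Tool frame: the origin (TCP) lies midway between the tips of the shut fingers; the grasp point (between the pads) lies 19 mm behind it; y points along the fingers, z is the direction in which the jaws open and shut, and the axes are right-handed (so a half turn about y gives the same grasp; the last joint's range is limited). The gripper opens to 85 mm and grips with 20 to 120 N. Pads are 22 mm wide; open, the fingers measure 114 mm over their backs; the gripper's body (76 mm by 85 mm) begins 54 mm behind the grasp point. The pads swing forward as they close: fully open they stand 13 mm farther back than shut.
Start: joints at [1.007, 0.477, 0.022, 1.555, -0.011, 1.109, -0.083], TCP at [0.297, -0.606, 0.231] pointing down, gripper open.
Joint ranges: [-2.96, 2.96], [-0.34, 2.1], [-1.41, 1.46], [0.24, 2.44], [-1.37, 4.51], [0.17, 1.92], [-2.96, 2.96]. Speed limits (rad/s): [2.39, 2.39, 3.14, 3.14, 3.14, 3.14, 3.14].

## Interface

Orientations are given as a unit quaternion [w, x, y, z].
In Python, from station import bot gives the robot as it stands. The module is installed in compiled form; this text tells all that it offers.
- The arm moves only by the shell command python3 -m crank 'ROWS' [FORCE]. ROWS is JSON, a list of rows, each an object with "linear": the shift along the tool's x, y, z in m, a list of three; "dr": the turn, a rotation vector about the tool's x, y, z in degrees, a list of three; "hand": the gripper command: -1 is shut, 1 is fully open, values between are in proportion. A call has 1 to 10 rows; each row is the pose to reach, as a shift and turn from the pose commanded when the call began, along the tool's axes at that moment; what a row does not reach only later rows make up. A row lasts 1/12 s, in which the tool goes at most 41.7 mm and 7.16 degrees, less where a joint would pass 70% of its speed; a pose out of reach is approached as far as the arm can. A call with a gripper value outside its range is refused whole. The fingers move at their own pace and stop on an object; FORCE is the grip in N (left out, the last holds). Time passes only in rows, so rows that repeat a pose let the fingers close. It gives the time, the measured TCP pose, the force and the opening at its end, in the units of the state.
- bot.get_obs(): the state, without advancing time (a new reading comes with each control period).
- bot.read_camera(name): name is "scene" or "side" or "wrist"; returns the picture (400x640x3 uint8, blue, green, red); there is no depth.
- bot.camera_params(name): a dict with "K" (3x3 intrinsics, pixels), "R" (3x3) and "t" (3): a world point X has camera coordinates R X + t; the wrist camera has in their place "hand_eye" (4x4, takes a point from camera to tool coordinates, whose origin is the TCP and whose axes are the tool frame's). Camera axes: x right, y down, z forward; pixel columns grow to the right and rows downward; lengths in m; the calibration is good to about 2 mm. A picture is of the moment at which its call begins: read the wrist's pose just before it. camera_params takes no time and is no camera call.
- bot.hand_in(): hands the job in, once; it reports no verdict.
Trained networks look in the newest picture that a camera, given by its name, has taken for a name from the list of things; names that differ only in an ending like _2 or _b are one class to them, and where a whole thing is asked for, a point or a joint stands for the part that bears it (a point fixed in the world has none). Each returns a list of dicts, best first, with "score" (0 to 1); they miss things now and then, are a little off and sometimes report something else, mostly with a low value. They report only what shows in the picture. A call takes as long as a camera call. They do not tell look-alikes from the thing itself.
- bot.search_frame(camera, target): "extent" ([left, top, right, bottom] in pixels, round what is visible of it).
- bot.cut_out(camera, target): "pixels" (400x640 bool, what is visible of it) and "extent" ([left, top, right, bottom] in pixels, round what is visible of it).
- bot.place_of(camera, target): "xy" ([column, row] in pixels: a listed point, or the origin of a listed thing).
The state is a dict: "t": time; "q": joint angles; "joint_vel": joint speeds; "joint_torque": joint torques, N m; "eef_pos": TCP position; "tool_rot": TCP orientation; "contact_force": force on the tool from outside, world axes, zero at the start; "torque": the same for the moment, N m; "gripper_width": opening from 0.0 (shut) to 1.0 (fully open).
Only numpy, scipy, OpenCV 4.12 (cv2) and the standard library are available. Lean on these libraries where they do the work, as an engineer would, in place of code of your own. Each camera call takes 0.05 s, during which the arm holds its last target. There are 200 camera calls.

## Task

The wedge of cheese lying on the square plate of the counter balance weighs 700 g. Of the three loose knobbed steel weights on the counter (500 g, 200 g, 100 g), stand the right two, the 500 g and the 200 g, upright side by side in the round pan so that the beam floats level with the cheese still on its plate, and let go.

Things in the scene. Friction and masses are not known exactly. Their poses are not given: they have to be found in the camera images.
- weight_500: Largest of the three knobbed steel weights, 500 g: upright cylinder 40 mm across and 44 mm high with a knob 24 mm across on top, 62 mm high in all. Stands on the counter (z = 0). Origin: centre of its underside, z up. Bystander weight not needed (not listed): 100 g, 23 mm across, 36 mm high.
- weight_200: Middle one of the three steel weights, 200 g: upright cylinder 29 mm across and 34 mm high with a knob 18 mm across on top, 47 mm high in all. Stands on the counter. Origin: centre of its underside, z up.
- pan_center (a point): Centre of the upper face of the balance's round weight pan: flat, 162 mm across inside a 4 mm high rim. It stays horizontal, 137 mm above the counter when up, 110 mm when level. z up; y along the beam to the square goods plate (170 mm, 310 mm away) with the 90 mm high cheese; a pointer board 180 mm high stands midway. Where in the pan a weight stands does not matter to the balance.
- beam (a joint): Beam angle, rad: 0 level, negative with the weight pan up and the cheese down; stops at -0.17 (start) and 0.17. Sprung and damped: each 100 g of difference tilts it 0.105 rad, up to a stop. With only the 500 g weight in, the pan stays up; it sinks by 27 mm within a second as the 200 g weight is let go. Within 0.06 counts as level.
Things that resemble listed ones, but are neither listed nor needed, are in the scene too. Leave any orange or pink look-alike of the weight_500 alone.

How it is judged:
At the end, for the whole second after the job is handed in: Both the 500 g and the 200 g weight stand upright (within 10 degrees) and at rest on the floor of the round pan, their centres within 70 mm of the pan's centre, and the beam is at rest level within 0.06 rad (3.5 degrees), which it is only with the cheese still on its plate and no other weight added (horizontal distance between each of weight_500, weight_200 and pan_center below 0.07 m and z of weight_500 in the frame of pan_center between -0.006 and 0.012 m and angle between each of weight_500, weight_200's own z axis and vertical below 0.17 rad and linear speed of each of weight_500, weight_200 below 0.03 m/s and z of weight_200 in the frame of pan_center between -0.006 and 0.012 m and value of joint beam between -0.06 and 0.06 rad and velocity of joint beam between -0.05 and 0.05 rad/s); the robot touches nothing.
It also fails if it takes over 61 s, if anything falls off the work surface, if the arm or the gripper's body presses on something with over 40 N, if the wrist force passes 120 N, or if a joint passes its speed limit or range.

## Working session

There is one attempt and no reset: what is moved stays moved. The work goes in short steps, Python scripts to look and compute and a shell command to move; the robot and the scene stay as the last step left them, time stands still between calls to the robot, and variables do not carry over. Pictures are saved under pics/ and viewed, about 8 in all and at most 12, crops included, and the job is handed in when it is done.

```bash
mkdir -p pics
cat > h.py <<'E'
from station import bot
import numpy as np, cv2
from scipy.spatial.transform import Rotation as Ro
def cam(n):
    p=bot.camera_params(n);K=np.array(p["K"])
    if "R" in p: return K,np.array(p["R"]),np.array(p["t"])
    o=bot.get_obs();q=o["tool_rot"];T=np.eye(4);T[:3,:3]=Ro.from_quat([q[1],q[2],q[3],q[0]]).as_matrix();T[:3,3]=o["eef_pos"]
    M=np.linalg.inv(T@np.array(p["hand_eye"]));return K,M[:3,:3],M[:3,3]
def at_z(c,uv,z):
    K,R,t=c;d=R.T@np.linalg.inv(K)@np.array([uv[0],uv[1],1.]);o=-R.T@t
    return o+d*(z-o[2])/d[2]
def proj(c,X):
    K,R,t=c;p=K@(R@np.array(X)+t);return p[:2]/p[2]
def toolR():
    q=bot.get_obs()["tool_rot"];return Ro.from_quat([q[1],q[2],q[3],q[0]]).as_matrix()
E
python3 - <<'E'
from h import *
np.set_printoptions(precision=3,suppress=True)
o=bot.get_obs();print(o);print(toolR())
for n in ["scene","side"]:
    cv2.imwrite(f"pics/{n}0.png",bot.read_camera(n));c=cam(n);print(n,"campos",-c[1].T@c[2])
    for k,z in [("weight_500",0),("weight_200",0),("pan_center",.137)]:
        for d in bot.place_of(n,k): print(k,np.round(d["xy"]),round(d["score"],2),at_z(c,d["xy"],z))
E
```

```text
{'t': 0.0, 'q': array([ 1.007,  0.478,  0.022,  1.556, -0.012,  1.109, -0.083]), 'joint_vel': array([-0.   , -0.   ,  0.002,  0.001, -0.002, -0.   , -0.   ]), 'joint_torque': array([  0.   , -59.645,   1.608, -28.12 ,   0.012,   0.009,   0.   ]), 'eef_pos': array([ 0.297, -0.606,  0.23 ]), 'tool_rot': array([ 0.16 , -0.16 ,  0.689, -0.688]), 'contact_force': array([-0.728, -0.212, -0.395]), 'torque': array([ 0.001,  0.02 , -0.031]), 'gripper_width': 0.9993442121502174}
[[-0.898 -0.001  0.44 ]
 [-0.44   0.002 -0.898]
 [ 0.    -1.    -0.002]]
scene campos [ 1.096 -0.341  0.602]
weight_500 [256. 250.] 0.89 [ 0.502 -0.205  0.   ]
weight_500 [262. 219.] 0.86 [ 0.419 -0.161  0.   ]
weight_500 [294. 233.] 0.86 [ 0.491 -0.117  0.   ]
weight_500 [189. 268.] 0.7 [ 0.486 -0.335  0.   ]
weight_200 [256. 250.] 0.89 [ 0.502 -0.205  0.   ]
weight_200 [262. 219.] 0.86 [ 0.419 -0.161  0.   ]
weight_200 [294. 233.] 0.86 [ 0.491 -0.117  0.   ]
weight_200 [189. 268.] 0.7 [ 0.486 -0.335  0.   ]
pan_center [253. 252.] 0.61 [ 0.64  -0.241  0.137]
pan_center [408. 177.] 0.56 [0.593 0.084 0.137]
side campos [0.308 0.443 0.524]
weight_500 [394. 215.] 0.78 [ 0.414 -0.149  0.   ]
weight_500 [354. 213.] 0.75 [ 0.493 -0.122  0.   ]
weight_500 [391. 161.] 0.62 [ 0.477 -0.342  0.   ]
weight_500 [367. 189.] 0.57 [ 0.494 -0.212  0.   ]
weight_200 [394. 215.] 0.78 [ 0.414 -0.149  0.   ]
weight_200 [354. 213.] 0.75 [ 0.493 -0.122  0.   ]
weight_200 [391. 161.] 0.62 [ 0.477 -0.342  0.   ]
weight_200 [367. 189.] 0.57 [ 0.494 -0.212  0.   ]
pan_center [250. 206.] 0.59 [0.601 0.076 0.137]
```

View pics/scene0.png

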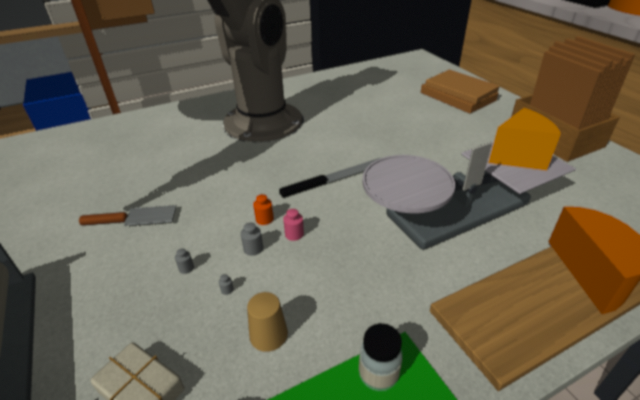

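View pics/side0.png

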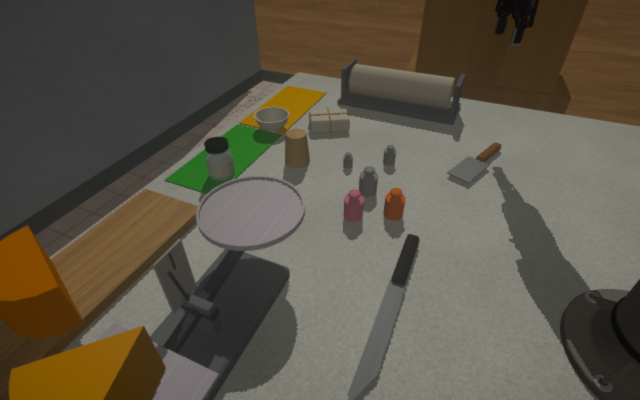

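The scene view shows the grey 500 g weight at (252,240), the 200 g at (184,262) and the 100 g at (226,284). The orange and pink look-alikes are at (263,210) and (293,225), and the pan is at (408,180). The side view agrees. I'm moving above the 500 g.

```bash
R='{"linear":[-0.36,0,-0.27],"dr":[0,-70,0],"hand":1}'
python3 -m crank '[{"linear":[-0.36,0,-0.27],"dr":[0,-70,0],"hand":1},{"linear":[-0.36,0,-0.27],"dr":[0,-70,0],"hand":1},{"linear":[-0.36,0,-0.27],"dr":[0,-70,0],"hand":1},{"linear":[-0.36,0,-0.27],"dr":[0,-70,0],"hand":1},{"linear":[-0.36,0,-0.27],"dr":[0,-70,0],"hand":1},{"linear":[-0.36,0,-0.27],"dr":[0,-70,0],"hand":1},{"linear":[-0.36,0,-0.27],"dr":[0,-70,0],"hand":1},{"linear":[-0.36,0,-0.27],"dr":[0,-70,0],"hand":1},{"linear":[-0.36,0,-0.27],"dr":[0,-70,0],"hand":1},{"linear":[-0.36,0,-0.27],"dr":[0,-70,0],"hand":1}]' 60
python3 - <<'E'
from h import *
np.set_printoptions(precision=3,suppress=True)
c=cam("scene");print("100g",at_z(c,(226,291),0),"plate",at_z(c,(520,165),.085), "plate side",at_z(cam("side"),(150,370),.085))
o=bot.get_obs();print(o["eef_pos"]);print(toolR())
w=cam("wrist");im=bot.read_camera("wrist");cv2.imwrite("pics/w1.png",im)
for d in bot.cut_out("wrist","weight_500"):
    print(d["extent"],round(d["score"],2),im[d["pixels"]].mean(0).round())
for d in bot.place_of("wrist","weight_500"): print(np.round(d["xy"]),at_z(w,d["xy"],0))
E
```

```text
t: 1.23
eef_pos: [0.4869, -0.2332, 0.2317]
tool_rot: [-0.527, 0.527, -0.471, 0.471]
contact_force: [0.9, -0.1, 0.9]
gripper_width: 1.001
100g [ 0.575 -0.288  0.   ] plate [0.614 0.371 0.085] plate side [0.585 0.331 0.085]
[ 0.487 -0.233  0.232]
[[ 0.112  0.001  0.994]
 [-0.994 -0.001  0.112]
 [ 0.001 -1.     0.001]]
[308.6, 127.7, 346.9, 169.9] 0.87 [105. 107. 107.]
[294.9, 231.8, 317.1, 268.0] 0.71 [90. 93. 93.]
[318.9, 37.4, 356.4, 83.4] 0.62 [106.  91. 148.]
[245.0, 68.0, 283.7, 112.9] 0.57 [ 40.  83. 147.]
[323. 146.] [ 0.49  -0.208  0.   ]
[337.  66.] [ 0.495 -0.118  0.   ]
```

```bash
python3 -m crank '[{"linear":[-0.024,0,0.011],"dr":[0,0,0],"hand":1},{"linear":[-0.024,0.04,0.011],"dr":[0,0,0],"hand":1},{"linear":[-0.024,0.08,0.011],"dr":[0,0,0],"hand":1},{"linear":[-0.024,0.12,0.011],"dr":[0,0,0],"hand":1},{"linear":[-0.024,0.12,0.011],"dr":[0,0,0],"hand":1},{"linear":[-0.024,0.12,0.011],"dr":[0,0,0],"hand":1}]'
python3 - <<'E'
from h import *
np.set_printoptions(precision=3,suppress=True)
o=bot.get_obs();print(o["eef_pos"])
w=cam("wrist");im=bot.read_camera("wrist");cv2.imwrite("pics/w2.png",im)
for d in bot.cut_out("wrist","weight_500"):
    m=d["pixels"].astype(np.uint8);print(d["extent"],round(d["score"],2),im[d["pixels"]].mean(0).round())
for d in bot.place_of("wrist","weight_500"): print(np.round(d["xy"]),at_z(w,d["xy"],0))
print(proj(w,o["eef_pos"]))
for x in [(.495,-.208,0),(.495,-.208,.062)]: print(proj(w,x))
E
```

```text
t: 1.88
eef_pos: [0.493, -0.2105, 0.1102]
tool_rot: [-0.525, 0.526, -0.475, 0.472]
contact_force: [-0.0, -0.1, 1.1]
gripper_width: 1.0
[ 0.493 -0.21   0.11 ]
[306.9, 34.3, 366.6, 102.5] 0.94 [ 97.  83. 135.]
[277.7, 303.2, 308.7, 345.6] 0.9 [69. 72. 72.]
[292.0, 166.1, 347.5, 230.7] 0.83 [ 98. 100. 101.]
[190.2, 86.1, 263.5, 148.5] 0.69 [ 36.  73. 129.]
[335.  79.] [ 0.496 -0.118  0.   ]
[295. 318.] [ 0.483 -0.337  0.   ]
[319. 187.] [ 0.492 -0.205  0.   ]
[237. 116.] [ 0.422 -0.154  0.   ]
[318.16  252.574]
[321.523 190.716]
[321.991 215.814]
```

View pics/w2.png

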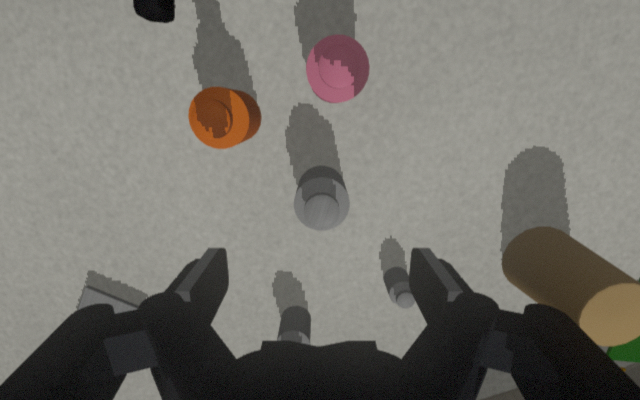

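The wrist picture shows the grey 500 g knob at (321,210) between the fingers, clear of the orange and pink look-alikes. That is about 5 mm off my estimate. Next I correct, descend and grip.

```bash
python3 -m crank '[{"linear":[-0.006,0.03,0.001],"dr":[0,0,0],"hand":1},{"linear":[-0.006,0.06,0.001],"dr":[0,0,0],"hand":1},{"linear":[-0.006,0.092,0.001],"dr":[0,0,0],"hand":1},{"linear":[-0.006,0.092,0.001],"dr":[0,0,0],"hand":1},{"linear":[-0.006,0.092,0.001],"dr":[0,0,0],"hand":-1},{"linear":[-0.006,0.092,0.001],"dr":[0,0,0],"hand":-1},{"linear":[-0.006,0.092,0.001],"dr":[0,0,0],"hand":-1},{"linear":[-0.006,0.092,0.001],"dr":[0,0,0],"hand":-1},{"linear":[-0.006,0.092,0.001],"dr":[0,0,0],"hand":-1},{"linear":[-0.006,0.092,0.001],"dr":[0,0,0],"hand":-1}]' 50
python3 -m crank '[{"linear":[0,0,0],"dr":[0,0,0],"hand":-1},{"linear":[0,0,0],"dr":[0,0,0],"hand":-1},{"linear":[0,0,0],"dr":[0,0,0],"hand":-1},{"linear":[0,0,0],"dr":[0,0,0],"hand":-1}]'
```

```text
t: 2.87
eef_pos: [0.496, -0.2046, 0.0217]
tool_rot: [0.526, -0.526, 0.472, -0.474]
contact_force: [-3.7, -0.1, 10.4]
gripper_width: 0.447
t: 3.2
eef_pos: [0.496, -0.2046, 0.0217]
tool_rot: [0.526, -0.526, 0.472, -0.474]
contact_force: [-3.2, 1.1, 11.2]
gripper_width: 0.451
```

Gripped: an opening of 0.45 is 38 mm. I'm lifting and going above the near half of the pan.

```bash
python3 -m crank '[{"linear":[0,-0.03,0],"dr":[0,0,0],"hand":-1},{"linear":[0,-0.07,0],"dr":[0,0,0],"hand":-1},{"linear":[0,-0.11,0],"dr":[0,0,0],"hand":-1},{"linear":[0,-0.15,0],"dr":[0,0,0],"hand":-1},{"linear":[0,-0.19,0],"dr":[0,0,0],"hand":-1},{"linear":[-0.03,-0.21,0.016],"dr":[0,0,0],"hand":-1},{"linear":[-0.06,-0.21,0.032],"dr":[0,0,0],"hand":-1},{"linear":[-0.09,-0.21,0.048],"dr":[0,0,0],"hand":-1},{"linear":[-0.12,-0.21,0.064],"dr":[0,0,0],"hand":-1},{"linear":[-0.15,-0.21,0.08],"dr":[0,0,0],"hand":-1}]'
python3 -m crank '[{"linear":[-0.03,0,0.016],"dr":[0,0,0],"hand":-1},{"linear":[-0.06,0,0.032],"dr":[0,0,0],"hand":-1},{"linear":[-0.087,0,0.048],"dr":[0,0,0],"hand":-1},{"linear":[-0.087,0,0.048],"dr":[0,0,0],"hand":-1},{"linear":[-0.087,0,0.048],"dr":[0,0,0],"hand":-1}]'
python3 - <<'E'
from h import *
np.set_printoptions(precision=3,suppress=True)
o=bot.get_obs();print(o["eef_pos"]);print(toolR())
for n in ["wrist","scene"]:
    w=cam(n);im=bot.read_camera(n);cv2.imwrite(f"pics/{n}3.png",im)
    for d in bot.place_of(n,"pan_center"): print(n,np.round(d["xy"]),round(d["score"],2),at_z(w,d["xy"],.137))
E
python3 -c "
import cv2,numpy as np
a=cv2.imread('pics/wrist3.png');b=cv2.imread('pics/scene3.png')
cv2.imwrite('pics/c3.png',cv2.resize(np.vstack([a,b[50:300]]),None,fx=.9,fy=.9))"
```

```text
t: 4.03
eef_pos: [0.5584, -0.0449, 0.2301]
tool_rot: [-0.526, 0.526, -0.473, 0.473]
contact_force: [1.0, -0.4, -5.5]
gripper_width: 0.447
t: 4.45
eef_pos: [0.5968, 0.0483, 0.2296]
tool_rot: [0.527, -0.527, 0.472, -0.471]
contact_force: [-0.0, -1.1, -4.4]
gripper_width: 0.448
[0.597 0.048 0.23 ]
[[ 0.111 -0.     0.994]
 [-0.994  0.001  0.111]
 [-0.001 -1.    -0.   ]]
wrist [327. 163.] 0.64 [0.6   0.078 0.137]
scene [409. 180.] 0.9 [0.6   0.08  0.137]
```

View pics/c3.png

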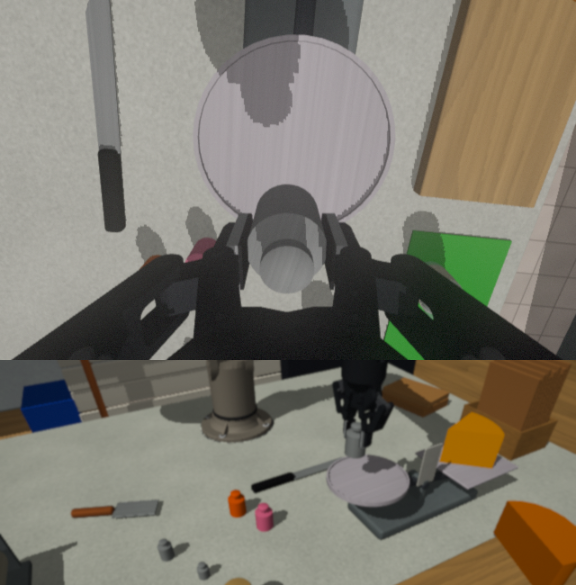

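The 500 g is held upright above the pan's near edge, and the empty pan, centred at wrist pixel (327,150), agrees with (0.600, 0.079). I lower it now.

```bash
python3 -m crank '[{"linear":[0.004,0.02,0.003],"dr":[0,0,0],"hand":-1},{"linear":[0.004,0.04,0.003],"dr":[0,0,0],"hand":-1},{"linear":[0.004,0.055,0.003],"dr":[0,0,0],"hand":-1},{"linear":[0.004,0.062,0.003],"dr":[0,0,0],"hand":-1},{"linear":[0.004,0.066,0.003],"dr":[0,0,0],"hand":-1},{"linear":[0.004,0.069,0.003],"dr":[0,0,0],"hand":-1},{"linear":[0.004,0.07,0.003],"dr":[0,0,0],"hand":-1},{"linear":[0.004,0.07,0.003],"dr":[0,0,0],"hand":-1}]'
python3 -c "
from h import *
cv2.imwrite('pics/s4.png',cv2.resize(bot.read_camera('side')[100:300,150:400],None,fx=2,fy=2))"
```

```text
t: 5.32
eef_pos: [0.601, 0.0418, 0.16]
tool_rot: [0.526, -0.526, 0.472, -0.473]
contact_force: [0.4, -0.1, -4.9]
gripper_width: 0.45
```

View pics/s4.png

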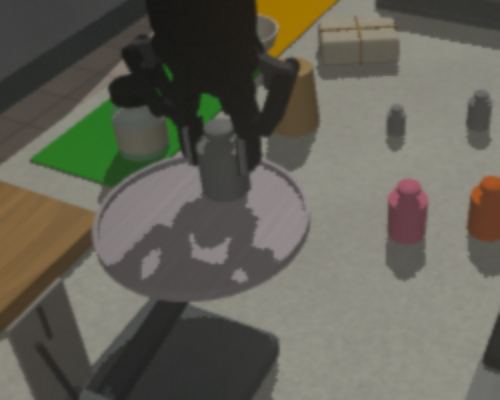

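The weight is upright inside the pan, just above the floor, with no load transferred yet. I go down a little further.

```bash
python3 -m crank '[{"linear":[0,0.001,0],"dr":[0,0,0],"hand":-1},{"linear":[0,0.002,0],"dr":[0,0,0],"hand":-1},{"linear":[0,0.002,0],"dr":[0,0,0],"hand":-1}]'
python3 -m crank '[{"linear":[0,0.001,0],"dr":[0,0,0],"hand":-1},{"linear":[0,0.002,0],"dr":[0,0,0],"hand":-1},{"linear":[0,0.002,0],"dr":[0,0,0],"hand":-1}]'
```

```text
t: 5.62
eef_pos: [0.6011, 0.042, 0.158]
tool_rot: [0.526, -0.526, 0.472, -0.473]
contact_force: [-0.3, 0.7, -0.0]
gripper_width: 0.449
t: 5.87
eef_pos: [0.601, 0.0416, 0.1557]
tool_rot: [0.526, -0.526, 0.472, -0.473]
contact_force: [-0.1, -0.4, 1.0]
gripper_width: 0.447
```

Contact made, so I release, rise and look.

```bash
python3 -m crank '[{"linear":[0,0,0],"dr":[0,0,0],"hand":0.7},{"linear":[0,0,0],"dr":[0,0,0],"hand":0.8},{"linear":[0,0,0],"dr":[0,0,0],"hand":1},{"linear":[0,0,0],"dr":[0,0,0],"hand":1},{"linear":[0,0,0],"dr":[0,0,0],"hand":1},{"linear":[0,-0.03,0],"dr":[0,0,0],"hand":1},{"linear":[0,-0.07,0],"dr":[0,0,0],"hand":1},{"linear":[0,-0.1,0],"dr":[0,0,0],"hand":1},{"linear":[0,-0.1,0],"dr":[0,0,0],"hand":1}]'
python3 - <<'E'
from h import *
np.set_printoptions(precision=3,suppress=True)
print(toolR())
c=cam("scene");im=bot.read_camera("scene");cv2.imwrite("pics/sc5.png",im)
for d in bot.place_of("scene","weight_500"): print(np.round(d["xy"]),round(d["score"],2),at_z(c,d["xy"],.137),at_z(c,d["xy"],0))
E
```

```text
t: 6.62
eef_pos: [0.6041, 0.043, 0.2624]
tool_rot: [0.529, -0.523, 0.47, -0.475]
contact_force: [0.0, -0.6, 1.8]
gripper_width: 1.003
[[ 0.107  0.011  0.994]
 [-0.994  0.001  0.107]
 [-0.    -1.     0.011]]
[394. 186.] 0.93 [0.603 0.045 0.137] [0.458 0.159 0.   ]
[266. 219.] 0.73 [ 0.576 -0.197  0.137] [ 0.423 -0.154  0.   ]
[292. 232.] 0.55 [ 0.628 -0.17   0.137] [ 0.49  -0.119  0.   ]
```

The 500 g stands at (0.603, 0.045) in the pan. On to the 200 g.

```bash
python3 -m crank '[{"linear":[0.036,0,-0.016],"dr":[0,0,0],"hand":1},{"linear":[0.072,0,-0.032],"dr":[0,0,0],"hand":1},{"linear":[0.109,0,-0.048],"dr":[0,0,0],"hand":1},{"linear":[0.145,0,-0.064],"dr":[0,0,0],"hand":1},{"linear":[0.182,0,-0.08],"dr":[0,0,0],"hand":1},{"linear":[0.218,0.01,-0.095],"dr":[0,0,0],"hand":1},{"linear":[0.255,0.03,-0.111],"dr":[0,0,0],"hand":1},{"linear":[0.291,0.05,-0.127],"dr":[0,0,0],"hand":1},{"linear":[0.328,0.07,-0.143],"dr":[0,0,0],"hand":1},{"linear":[0.364,0.09,-0.159],"dr":[0,0,0],"hand":1}]'
python3 -m crank '[{"linear":[0,0.03,0],"dr":[0,0,0],"hand":1},{"linear":[0,0.05,0],"dr":[0,0,0],"hand":1},{"linear":[0,0.05,0],"dr":[0,0,0],"hand":1},{"linear":[0,0.05,0],"dr":[0,0,0],"hand":1}]'
python3 - <<'E'
from h import *
np.set_printoptions(precision=3,suppress=True)
o=bot.get_obs();print(o["eef_pos"]);print(toolR())
w=cam("wrist");cv2.imwrite("pics/w6.png",bot.read_camera("wrist"))
for d in bot.place_of("wrist","weight_200"): print(np.round(d["xy"]),round(d["score"],2),at_z(w,d["xy"],0))
print(proj(w,(.483,-.337,.047)))
E
```

```text
t: 7.55
eef_pos: [0.4825, -0.3283, 0.1683]
tool_rot: [-0.526, 0.526, -0.473, 0.472]
contact_force: [0.6, -1.2, 0.0]
gripper_width: 1.0
t: 7.88
eef_pos: [0.4831, -0.326, 0.1188]
tool_rot: [-0.526, 0.526, -0.474, 0.471]
contact_force: [1.0, 0.1, 0.2]
gripper_width: 1.0
[ 0.483 -0.326  0.119]
[[ 0.107 -0.004  0.994]
 [-0.994  0.003  0.107]
 [-0.003 -1.    -0.003]]
[317. 203.] 0.79 [ 0.483 -0.337  0.   ]
[316.877 221.728]
```

View pics/w6.png

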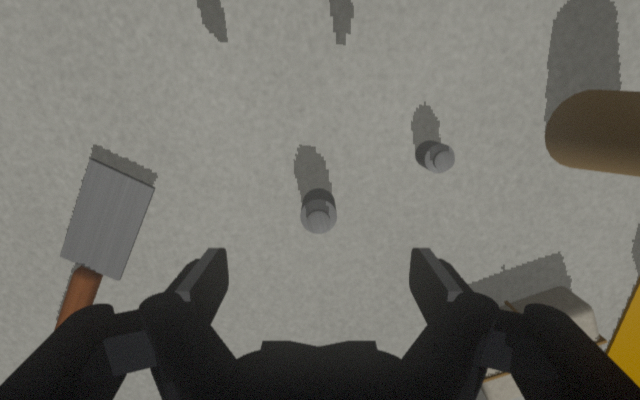

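The 200 g knob at (318,220) matches the prediction. The 100 g at (437,157), the spatula and the parcel are all clear. I descend and grip.

```bash
python3 -m crank '[{"linear":[0.011,0.03,-0.001],"dr":[0,0,0],"hand":1},{"linear":[0.011,0.06,-0.001],"dr":[0,0,0],"hand":1},{"linear":[0.011,0.09,-0.001],"dr":[0,0,0],"hand":1},{"linear":[0.011,0.109,-0.001],"dr":[0,0,0],"hand":1},{"linear":[0.011,0.109,-0.001],"dr":[0,0,0],"hand":1},{"linear":[0.011,0.109,-0.001],"dr":[0,0,0],"hand":-1},{"linear":[0.011,0.109,-0.001],"dr":[0,0,0],"hand":-1},{"linear":[0.011,0.109,-0.001],"dr":[0,0,0],"hand":-1},{"linear":[0.011,0.109,-0.001],"dr":[0,0,0],"hand":-1},{"linear":[0.011,0.109,-0.001],"dr":[0,0,0],"hand":-1}]' 40
python3 -m crank '[{"linear":[0,0,0],"dr":[0,0,0],"hand":-1},{"linear":[0,0,0],"dr":[0,0,0],"hand":-1},{"linear":[0,0,0],"dr":[0,0,0],"hand":-1},{"linear":[0,0,0],"dr":[0,0,0],"hand":-1},{"linear":[0,0,0],"dr":[0,0,0],"hand":-1}]'
```

```text
t: 8.82
eef_pos: [0.4854, -0.3387, 0.0132]
tool_rot: [0.526, -0.526, 0.472, -0.473]
contact_force: [-2.4, 0.8, 8.6]
gripper_width: 0.32
t: 9.23
eef_pos: [0.4853, -0.3387, 0.0133]
tool_rot: [0.526, -0.526, 0.472, -0.473]
contact_force: [-1.6, 0.8, 8.0]
gripper_width: 0.319
```

```bash
python3 -m crank '[{"linear":[0,-0.03,0],"dr":[0,0,0],"hand":-1},{"linear":[0,-0.07,0],"dr":[0,0,0],"hand":-1},{"linear":[0,-0.11,0],"dr":[0,0,0],"hand":-1},{"linear":[0,-0.15,0],"dr":[0,0,0],"hand":-1},{"linear":[0,-0.19,0],"dr":[0,0,0],"hand":-1},{"linear":[0,-0.23,0],"dr":[0,0,0],"hand":-1},{"linear":[-0.03,-0.25,0.011],"dr":[0,0,0],"hand":-1},{"linear":[-0.065,-0.25,0.024],"dr":[0,0,0],"hand":-1},{"linear":[-0.1,-0.25,0.037],"dr":[0,0,0],"hand":-1},{"linear":[-0.135,-0.25,0.05],"dr":[0,0,0],"hand":-1}]'
python3 -m crank '[{"linear":[-0.034,0,0.013],"dr":[0,0,0],"hand":-1},{"linear":[-0.068,0,0.026],"dr":[0,0,0],"hand":-1},{"linear":[-0.102,0,0.038],"dr":[0,0,0],"hand":-1},{"linear":[-0.136,0,0.051],"dr":[0,0,0],"hand":-1},{"linear":[-0.17,0,0.064],"dr":[0,0,0],"hand":-1},{"linear":[-0.204,0,0.077],"dr":[0,0,0],"hand":-1},{"linear":[-0.238,0,0.09],"dr":[0,0,0],"hand":-1},{"linear":[-0.272,0,0.102],"dr":[0,0,0],"hand":-1},{"linear":[-0.304,0,0.114],"dr":[0,0,0],"hand":-1},{"linear":[-0.304,0,0.114],"dr":[0,0,0],"hand":-1}]'
python3 -m crank '[{"linear":[0,0,0],"dr":[0,0,0],"hand":-1},{"linear":[0,0,0],"dr":[0,0,0],"hand":-1},{"linear":[0,0,0],"dr":[0,0,0],"hand":-1}]'
python3 -c "
from h import *
a=bot.read_camera('side')[50:300,100:450];b=bot.read_camera('scene')[50:300,250:600]
cv2.imwrite('pics/s7.png',np.hstack([a,b]))"
```

```text
t: 10.07
eef_pos: [0.5198, -0.1972, 0.2626]
tool_rot: [0.526, -0.526, 0.472, -0.473]
contact_force: [0.9, 0.8, -2.8]
gripper_width: 0.32
t: 10.9
eef_pos: [0.6003, 0.1254, 0.2622]
tool_rot: [0.53, -0.527, 0.471, -0.469]
contact_force: [-0.6, 1.0, -1.0]
gripper_width: 0.326
t: 11.15
eef_pos: [0.6008, 0.1139, 0.2614]
tool_rot: [-0.525, 0.526, -0.473, 0.473]
contact_force: [0.3, -0.1, -2.7]
gripper_width: 0.325
```

View pics/s7.png

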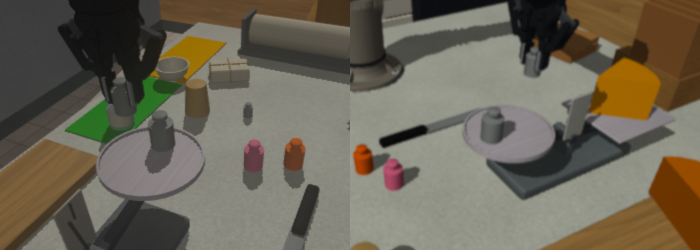

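The 500 g stands upright in the pan and the 200 g hangs upright in the gripper above the far half. I lower it.

```bash
python3 -m crank '[{"linear":[0,0.03,0],"dr":[0,0,0],"hand":-1},{"linear":[0,0.06,0],"dr":[0,0,0],"hand":-1},{"linear":[0,0.085,0],"dr":[0,0,0],"hand":-1},{"linear":[0,0.1,0],"dr":[0,0,0],"hand":-1},{"linear":[0,0.106,0],"dr":[0,0,0],"hand":-1},{"linear":[0,0.109,0],"dr":[0,0,0],"hand":-1},{"linear":[0,0.109,0],"dr":[0,0,0],"hand":-1},{"linear":[0,0.109,0],"dr":[0,0,0],"hand":-1}]'
python3 -m crank '[{"linear":[0,0.001,0],"dr":[0,0,0],"hand":-1},{"linear":[0,0.002,0],"dr":[0,0,0],"hand":-1},{"linear":[0,0.002,0],"dr":[0,0,0],"hand":-1},{"linear":[0,0.002,0],"dr":[0,0,0],"hand":-1}]'
```

```text
t: 11.92
eef_pos: [0.6018, 0.1158, 0.1539]
tool_rot: [0.526, -0.525, 0.472, -0.473]
contact_force: [0.2, 0.3, -1.2]
gripper_width: 0.323
t: 12.25
eef_pos: [0.6011, 0.1158, 0.151]
tool_rot: [0.526, -0.526, 0.472, -0.473]
contact_force: [0.4, 0.6, -2.7]
gripper_width: 0.326
```

Still hanging. With the 500 g in, the beam is only just held on its stop, so I can ride the pan down gently to near level before letting go.

```bash
python3 -m crank '[{"linear":[0,0.002,0],"dr":[0,0,0],"hand":-1},{"linear":[0,0.005,0],"dr":[0,0,0],"hand":-1},{"linear":[0,0.008,0],"dr":[0,0,0],"hand":-1},{"linear":[0,0.011,0],"dr":[0,0,0],"hand":-1},{"linear":[0,0.014,0],"dr":[0,0,0],"hand":-1},{"linear":[0,0.017,0],"dr":[0,0,0],"hand":-1},{"linear":[0,0.02,0],"dr":[0,0,0],"hand":-1},{"linear":[0,0.023,0],"dr":[0,0,0],"hand":-1},{"linear":[0,0.026,0],"dr":[0,0,0],"hand":-1},{"linear":[0,0.026,0],"dr":[0,0,0],"hand":-1}]'
python3 -m crank '[{"linear":[0,0,0],"dr":[0,0,0],"hand":-1},{"linear":[0,0,0],"dr":[0,0,0],"hand":-1},{"linear":[0,0,0],"dr":[0,0,0],"hand":-1},{"linear":[0,0,0],"dr":[0,0,0],"hand":-1}]'
python3 -c "
from h import *
a=bot.read_camera('side')[50:300,100:450];b=bot.read_camera('scene')[50:300,250:600]
cv2.imwrite('pics/s8.png',np.hstack([a,b]))"
```

```text
t: 13.08
eef_pos: [0.6004, 0.1158, 0.1237]
tool_rot: [-0.526, 0.526, -0.473, 0.472]
contact_force: [0.3, -0.1, -0.7]
gripper_width: 0.319
t: 13.42
eef_pos: [0.6008, 0.1161, 0.1247]
tool_rot: [0.526, -0.526, 0.473, -0.473]
contact_force: [-1.0, -0.1, -0.1]
gripper_width: 0.325
```

View pics/s8.png

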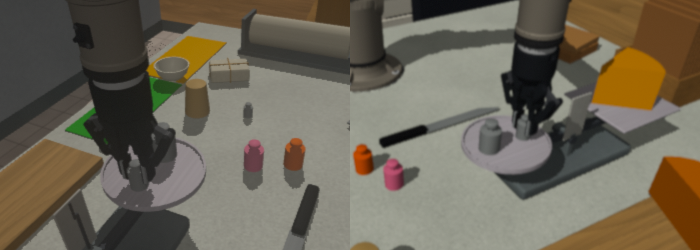

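The pan has sunk with the 200 g standing on it, and the wrist force is about 0. I release and retreat straight up.

```bash
python3 -m crank '[{"linear":[0,0,0],"dr":[0,0,0],"hand":0.5},{"linear":[0,0,0],"dr":[0,0,0],"hand":0.6},{"linear":[0,0,0],"dr":[0,0,0],"hand":0.8},{"linear":[0,0,0],"dr":[0,0,0],"hand":1},{"linear":[0,0,0],"dr":[0,0,0],"hand":1},{"linear":[0,0,0],"dr":[0,0,0],"hand":1},{"linear":[0,-0.03,0],"dr":[0,0,0],"hand":1},{"linear":[0,-0.07,0],"dr":[0,0,0],"hand":1},{"linear":[0,-0.11,0],"dr":[0,0,0],"hand":1},{"linear":[0,-0.14,0],"dr":[0,0,0],"hand":1}]'
python3 -m crank '[{"linear":[0,-0.03,0],"dr":[0,0,0],"hand":1},{"linear":[0,-0.03,0],"dr":[0,0,0],"hand":1},{"linear":[0,-0.03,0],"dr":[0,0,0],"hand":1},{"linear":[0,-0.03,0],"dr":[0,0,0],"hand":1},{"linear":[0,-0.03,0],"dr":[0,0,0],"hand":1},{"linear":[0,-0.03,0],"dr":[0,0,0],"hand":1},{"linear":[0,-0.03,0],"dr":[0,0,0],"hand":1},{"linear":[0,-0.03,0],"dr":[0,0,0],"hand":1},{"linear":[0,-0.03,0],"dr":[0,0,0],"hand":1},{"linear":[0,-0.03,0],"dr":[0,0,0],"hand":1}]'
python3 - <<'E'
from h import *
np.set_printoptions(precision=3,suppress=True)
S=[]
for n in ["side","scene"]:
    c=cam(n);S.append(bot.read_camera(n))
    for k in ["weight_500","pan_center"]:
        for d in bot.place_of(n,k): print(n,k,np.round(d["xy"]),round(d["score"],2),at_z(c,d["xy"],.11))
cv2.imwrite("pics/s9.png",np.hstack([S[0][50:300,100:450],S[1][50:300,250:600]]))
E
```

```text
t: 14.35
eef_pos: [0.6015, 0.1163, 0.2679]
tool_rot: [0.527, -0.525, 0.472, -0.473]
contact_force: [1.1, 0.3, 0.6]
gripper_width: 1.003
t: 15.18
eef_pos: [0.6008, 0.1158, 0.2943]
tool_rot: [-0.526, 0.526, -0.473, 0.473]
contact_force: [0.2, 1.3, -0.0]
gripper_width: 1.002
side weight_500 [238. 236.] 0.97 [0.599 0.121 0.11 ]
side weight_500 [267. 208.] 0.88 [0.593 0.044 0.11 ]
side weight_500 [392. 218.] 0.77 [ 0.394 -0.018  0.11 ]
side weight_500 [353. 213.] 0.65 [ 0.455 -0.004  0.11 ]
side pan_center [253. 218.] 0.84 [0.601 0.074 0.11 ]
scene weight_500 [424. 187.] 0.91 [0.603 0.117 0.11 ]
scene weight_500 [294. 233.] 0.91 [ 0.604 -0.158  0.11 ]
scene weight_500 [262. 219.] 0.78 [ 0.543 -0.195  0.11 ]
scene weight_500 [392. 200.] 0.77 [0.607 0.041 0.11 ]
scene pan_center [404. 190.] 0.64 [0.594 0.078 0.11 ]
```

View pics/s9.png

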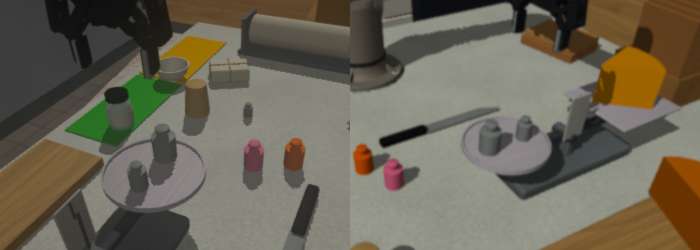

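Both weights stand upright in the pan. At z = 0.110 (level) the two cameras agree on their positions, about 35 to 45 mm from the pan centre. The cheese is in place and the gripper is clear.

```bash
python3 -c "
from h import *
print(bot.hand_in())"
```

```text
the job is handed in; nothing more can be done
None
```

The 500 g and 200 g weights are standing upright side by side in the round pan. I let go of both and handed the job in at about 15.5 s of robot time; no verdict came back.

- **What I did:** I set the 500 g down on the raised pan. I then carried the 200 g over, lowered it with the pan to about level and released it there. I never gripped or moved the 100 g weight, the look-alikes or the cheese.
- **Last checks, pictures:** The final pictures show both weights upright and the cheese on its plate, with the open gripper about 0.18 m above the pan. The two fixed cameras agree to about 1 cm on where the weights stand, assuming the pan is at its level height of 110 mm. The weights are roughly 30–47 mm from the pan centre, against a limit of 70 mm.
- **Last checks, force:** The wrist force was about 0 just before I released the 200 g, and about 1 N, close to noise, after I backed away.
- **Not measured:** I could not read the beam angle directly. That it is level comes from the pan's height in the pictures and from the zero wrist force.
- **Disagreements:** The trained networks could not tell the weights apart or from the look-alikes, so I picked the right ones by colour, size and position in the pictures. No check failed.

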